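Turn over the slow cooker's control board in its rework frame

ROBOT

A 6-joint arm with a two-finger parallel gripper is mounted at the origin on the work surface. World frame = base frame: x ahead of the robot, y to its left, z up, the work surface at z = 0. Lengths are in m, angles in rad, forces in N, time in s.
With the tool pointing down it reaches from about 0.4 to 0.925 m from the base axis. Payload 3.4 kg.
Tool frame: the origin (TCP) lies at the very end of the fingers, on their centre line; the grasp point (between the pads) lies robot.pinch_z behind it (robot.pinch_z is the distance from the TCP to the grasp point, in m); y points along the fingers, z is the direction in which the jaws open and shut, and the axes are right-handed (so a half turn about y gives the same grasp; the last joint's range is limited). The gripper opens to 85 mm and grips with 20 to 120 N. Pads are 22 mm wide; open, the fingers measure 114 mm over their backs; the gripper's body (76 mm by 85 mm) begins 54 mm behind the grasp point. The pads swing forward as they close: fully open they stand 13 mm farther back than shut.
Start: joints at [-1.405, 0.307, 1.506, -0, 1.328, -0.073], TCP at [0.136, -0.559, 0.231] pointing down, gripper open.
Joint ranges: [-3.12, 3.12], [-1.05, 2.28], [0.14, 2.33], [-1.42, 4.57], [0.1, 2.73], [-2.68, 2.68]. Speed limits (rad/s): [2.57, 2.57, 3.14, 3.14, 3.14, 3.14].

INTERFACE

Orientations are given as a unit quaternion [x, y, z, w].
In Python, from workcell import robot gives the robot as it stands.
- The arm moves only by the shell command python3 -m handwheel 'ROWS' [OPENING]. ROWS is JSON, a list of rows, each a list of 2 entries, a list of its own where there are three numbers: the shift along the world's x, y, z in cm, then the turn about the world's z in units of 6 degrees (1.0 is 6 degrees). A call has 1 to 12 rows; each row shifts and turns the commanded pose from where the row before left it; what a row does not reach is not made up. A row lasts 1/8 s, in which the tool goes at most 62.5 mm and 10.7 degrees, less where a joint would pass 70% of its speed; a pose out of reach is approached as far as the arm can. A call is refused whole if a number of a shift passes 6.25 or a number of a turn 1, either way. A call with a gripper value outside its range is refused whole. OPENING is the finger opening in cm, from 0 to 8.54, set as the call begins (- or left out, the last holds). The fingers move at their own pace and stop on an object; the grip force is fixed at half the most. Time passes only in rows, so rows that do not move let the fingers close. It gives the time, the measured TCP pose, the force and the opening at its end, in the units of the state.
- robot.get_obs(): the state, without advancing time (a new reading comes with each control period).
- robot.capture(name): name is "side" or "top" or "wrist"; returns a dict with "frame" (400x640x3 uint8, red, green, blue), "range_z" (400x640 float32, m along the optical axis (not along the pixel's ray), 0 where there is no reading), "mtx" (3x3 intrinsics, pixels), "extrinsics" (4x4, takes a point from world to camera coordinates); the wrist camera has in their place "tool_from_camera" (4x4, takes a point from camera to tool coordinates, whose origin is the TCP and whose axes are the tool frame's). Camera axes: x right, y up, looking along -z (the intrinsics and any distortion apply to the point x, -y, -z); pixel columns grow to the right and rows downward; lengths in m; the calibration is good to about 2 mm. A picture is of the moment at which its call begins: read the wrist's pose just before it.
- robot.sign_off(): hands the job in, once; it reports no verdict.
Trained networks look in a picture, given as the dict that the camera call returned (one of the last four; its "shot" number tells which), for a name from the list of things; names that differ only in an ending like _2 or _b are one class to them, and where a whole thing is asked for, a point or a joint stands for the part that bears it (a point fixed in the world has none). Each returns a list of dicts, best first, with "confidence" (0 to 1); they miss things now and then, are a little off and sometimes report something else, mostly with a low value. They report only what shows in the picture. A call takes as long as a camera call. They do not tell look-alikes from the thing itself.
- robot.regions_of(target, picture): "mask" (400x640 bool, what is visible of it) and "extent" ([left, top, width, height] as shares, 0 to 1, of the picture: columns of its width, rows of its height, round what is visible of it).
- robot.landmark_of(target, picture): "centre" ([column, row] as shares, 0 to 1, of the picture: columns of its width, rows of its height: a listed point, or the origin of a listed thing).
The state is a dict: "time": time; "qpos": joint angles; "dq": joint speeds; "tau": joint torques, N m; "position": TCP position; "tool_rot": TCP orientation; "ft_force": force on the tool from outside, world axes, zero at the start; "ft_torque": the same for the moment, N m; "finger_gap": finger opening in m.
Only numpy, scipy, OpenCV 4.12 (cv2) and the standard library are available. Lean on these libraries where they do the work, as an engineer would, in place of code of your own. Each camera call takes 0.05 s, during which the arm holds its last target. There are 200 camera calls.

TASK

The slow cooker's control board is up for repair: put every loose part that came off it into the orange tray, then slide the tray fully home into the bay under the rework frame. Only then turn the board right over by its red handle, so that the solder side lies flat on top, and turn the orange lock knob clockwise until it is fully locked. Leave the other kitchen things where they are.

Things in the scene. Friction and masses are not known exactly. Their poses are not given: they have to be found in the camera images.
- frame: grey rework frame, fixed, about 262 x 130 mm. Origin on the counter below the middle of the board's axle; x = along the axle (its long axis), y = towards the open mouth of the tray bay, z up. Flat roof, top 50 mm above the counter; on it end plates at x = -96 and +96 mm up to 138 mm. Axle 125 mm above the counter. The lock knob stands at x = -118, y = -50 mm.
- bay (a point): where the tray's origin lies when the tray is fully home against the stop wall: on the counter at frame x = 0, y = 1 mm; axes as the frame's. The bay has the counter as its floor, a roof 44 mm above it and side walls at x = -78 and +78 mm (tray clearance 3 mm a side).
- mouth (a point): middle of the bay's open mouth, on the counter at frame x = 0, y = 65 mm; axes as the frame's. From here two dark lead-ins, 44 mm tall, flare outward to y = 88 mm beside x = -81 and +81 mm.
- board (a joint): angle (rad) of the board's 172 x 94 x 8 mm carrier about the axle, stops at 0 and 3.14. 0: flat, green component side up, red handle level on the frame's -y side; grows as the handle rises over the top to the +y side; 3.14: turned right over, flat, tan solder side up. Stays where it is left; needs about 2 N at the handle while the lock knob is open.
- handle (a point): middle of the red handle's round rod: 10 mm thick, parallel to the axle (frame x), 85 mm from it, 80 mm free between its two legs, 33 mm free between rod and carrier. It can be pinched across from above and carried round its arc; the rod turns between the fingers. Axes turn with the board: -y points from axle to rod.
- lock (a joint): angle (rad) of the lock knob about its vertical axis: 0 = open, grows clockwise seen from above, 1.57 = fully locked (stop). Turns with about 0.04 N m, stays where left. Its brass bolt, at axle height, enters a notch between two brass blocks on the carrier's end disc; the notch faces it only when the board is right over (above about 3.05); locked earlier it blocks the turning.
- knob (a point): grip centre of the lock knob, on its axis, 185 mm above the counter: an orange upright bar 44 mm long, 12 mm thick, 26 mm tall (172 to 199 mm above the counter) on a black disc of 42 mm diameter. The point's x axis lies along the bar; at knob angle 0 it is the frame's x axis.
- tray: loose orange open parts tray, 150 (x) x 120 (y) x 28 mm tall, walls 4 mm, floor about 4 mm, 0.25 kg, standing on the counter; origin at the centre of its underside. Its handle is a black upright fin on the middle of the +y wall: 12 mm thick (x), from y = 60 to 117 mm, from 14 to 44 mm above the counter; pinch it across x from above and slide the tray in its -y direction, handle last. Fully home, the tray's rear wall meets the stop wall.
- relay: blue relay: loose part, 28 (x) x 20 (y) x 22 mm tall box, 30 g; origin at the centre of its underside, own z up as it first stands. May be absent (None).
- capacitor: black capacitor with a silver top: loose part, upright cylinder 22 mm in diameter, 26 mm tall, 25 g; origin at the centre of its underside, own z up as it first stands. May be absent (None).
- heatsink: aluminium finned heat sink: loose part, 28 (x) x 24 (y) x 22 mm tall, 30 g; origin at the centre of its underside, own z up as it first stands. May be absent (None).
- transformer: small transformer, dark core and yellow winding: loose part, 28 (x) x 24 (y) x 24 mm tall, 60 g; origin at the centre of its underside, own z up as it first stands. May be absent (None).
- dial: black control dial with a white pointer: loose part, upright cylinder 28 mm in diameter, 20 mm tall, 20 g; origin at the centre of its underside, own z up as it first stands. May be absent (None).
- bowl: yellow plastic bowl, 140 mm across, 60 mm tall, loose; leave alone. Origin under its centre.
- mug: blue mug, 80 mm across, 95 mm tall, loose; leave alone. Origin under its centre.
- screwdriver: screwdriver, 190 mm long, lying along its own x, loose; leave alone.
- shaker: white shaker with a steel cap, 44 mm across, 90 mm tall, loose; leave alone. Origin under its centre.
Mind the look-alikes: they are no part of the job. Leave any pink or purple look-alike of the heatsink alone.

How it is judged:
By the outcome, as a careful person would: the job done as asked, in the order asked, and still so for the second after the job is handed in, with the robot touching nothing.
Of relay, capacitor, heatsink, transformer, dial only 3 to 5 are there at a start; the rules pass over those that are not, and their reading is None.
At some moment in a run one of relay, capacitor, heatsink, transformer, dial may be knocked a few centimetres aside while the robot is not near it.
Once in a run the grip may slacken for a moment while it holds something.
It also fails if it takes over 210 s, if anything falls off the work surface, if the arm or the gripper's body presses on something with over 40 N, if the wrist force passes 120 N, or if a joint passes its speed limit or range.

## Working session

There is one attempt and no reset: what is moved stays moved. The work goes in short steps, Python scripts to look and compute and a shell command to move; the robot and the scene stay as the last step left them, time stands still between calls to the robot, and variables do not carry over. Pictures are saved under pics/ and viewed, about 12 in all and at most 16, crops included, and the job is handed in when it is done.

```bash
ls; mkdir -p pics; cat > h.py <<'E'
import numpy as np, cv2
from scipy.spatial.transform import Rotation as R
from workcell import robot
def cap(n):
    o=robot.get_obs(); p=robot.capture(n)
    if n=="wrist":
        T=np.eye(4); T[:3,:3]=R.from_quat(o["tool_rot"]).as_matrix(); T[:3,3]=o["position"]
        p["w"]=T@p["tool_from_camera"]
    else: p["w"]=np.linalg.inv(p["extrinsics"])
    return p
def cloud(p):
    m=p["mtx"]; z=p["range_z"]; v,u=np.mgrid[:400,:640]
    c=np.stack([(u-m[0,2])/m[0,0]*z,-(v-m[1,2])/m[1,1]*z,-z],-1)
    return c@p["w"][:3,:3].T+p["w"][:3,3]
def proj(p,P):
    c=np.linalg.inv(p["w"])@np.append(P,1); m=p["mtx"]
    return m[0,0]*c[0]/-c[2]+m[0,2], m[1,1]*c[1]/c[2]+m[1,2]
def save(p,n,box=None,s=1):
    f=p["frame"][:,:,::-1]
    if box: f=f[box[1]:box[3],box[0]:box[2]]
    cv2.imwrite("pics/"+n,cv2.resize(f,None,fx=s,fy=s,interpolation=cv2.INTER_CUBIC))
E
python3 - <<'E'
from h import *
o=robot.get_obs();print({k:np.round(v,3) for k,v in o.items()},robot.pinch_z)
ps={n:cap(n) for n in("top","side")}
for n,p in ps.items():
    save(p,n+"0.png",s=1.25); C=cloud(p); print(n,np.round(p["w"][:3],2).tolist(), [k for k in p])
    for t in "frame tray relay capacitor heatsink transformer dial bowl mug screwdriver shaker handle knob".split():
        for d in robot.regions_of(t,p)[:3]:
            if d["confidence"]<.2: continue
            m=d["mask"]&(p["range_z"]>0); q=C[m]
            if len(q)<5: continue
            e=np.array(d["extent"])*[640,400,640,400]
            print(n,t,round(d["confidence"],2),e.astype(int),m.sum(),"med",np.round(np.median(q,0),3),"lo",np.round(np.percentile(q,3,0),3),"hi",np.round(np.percentile(q,97,0),3))
E
```

```text
pics
{'time': np.float64(0.0), 'qpos': array([-1.405,  0.308,  1.508, -0.   ,  1.328, -0.073]), 'dq': array([-0.001, -0.001,  0.002, -0.001, -0.003, -0.002]), 'tau': array([-2.0000e-03, -4.5756e+01, -2.5192e+01, -0.0000e+00,  1.3000e-02,
       -0.0000e+00]), 'position': array([ 0.136, -0.558,  0.23 ]), 'tool_rot': array([-0.084,  0.703, -0.701,  0.084]), 'ft_force': array([-1.076, -1.075, -0.67 ]), 'ft_torque': array([0.037, 0.043, 0.009]), 'finger_gap': np.float64(0.086)} 0.0187
top [[-0.01, 0.98, -0.17, 0.29], [-1.0, -0.01, 0.01, -0.03], [0.0, 0.17, 0.99, 1.37]] ['frame', 'range_z', 'mtx', 'extrinsics', 'shot', 'w']
top frame 0.9 [305 123  61  96] 4220 med [ 0.556 -0.07   0.125] lo [ 0.446 -0.149  0.042] hi [ 0.686 -0.006  0.173]
top tray 0.59 [199 158  69  51] 2119 med [0.556 0.209 0.005] lo [ 0.482  0.146 -0.001] hi [0.627 0.283 0.042]
top capacitor 0.45 [167 186   9   3] 45 med [0.54  0.415 0.025] lo [0.533 0.407 0.004] hi [0.549 0.425 0.031]
top capacitor 0.34 [345 194  19  18] 210 med [ 0.464 -0.117  0.174] lo [ 0.447 -0.137  0.105] hi [ 0.482 -0.1    0.201]
top heatsink 0.46
[... 3159 characters left out ...]

side mug 0.81 [239 238  34  50] 1394 med [ 0.354 -0.212  0.064] lo [ 0.317 -0.255  0.003] hi [ 0.391 -0.148  0.096]
side screwdriver 0.7 [256 194  31   5] 212 med [0.387 0.208 0.019] lo [0.333 0.2   0.002] hi [0.437 0.265 0.028]
side screwdriver 0.64 [303 202  69  22] 1146 med [ 0.581 -0.094  0.133] lo [ 0.497 -0.162  0.001] hi [0.663 0.082 0.148]
side shaker 0.77 [226 283  21  41] 787 med [ 0.314 -0.344  0.058] lo [ 0.292 -0.351  0.001] hi [ 0.332 -0.28   0.092]
side handle 0.61 [302 203  71  21] 1095 med [ 0.579 -0.096  0.134] lo [ 0.497 -0.162  0.021] hi [0.663 0.076 0.148]
side knob 0.63 [292 198  14  25] 249 med [ 0.463 -0.13   0.179] lo [ 0.447 -0.143  0.131] hi [ 0.482 -0.119  0.2  ]
```

```bash
python3 - <<'E'
import cv2
f=cv2.imread("pics/top0.png")
g=cv2.resize(f[130:360,180:620],(800,418),interpolation=cv2.INTER_CUBIC); cv2.imwrite("pics/top0c.png",g)
f=cv2.imread("pics/side0.png")
cv2.imwrite("pics/side0c.png",cv2.resize(f[200:480,250:600],(750,600),interpolation=cv2.INTER_CUBIC))
E
```

```text
(no output)
```

View pics/top0c.png

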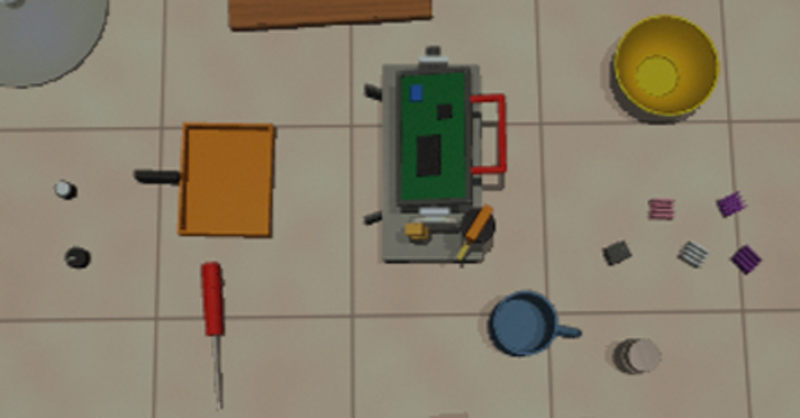

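View pics/side0c.png

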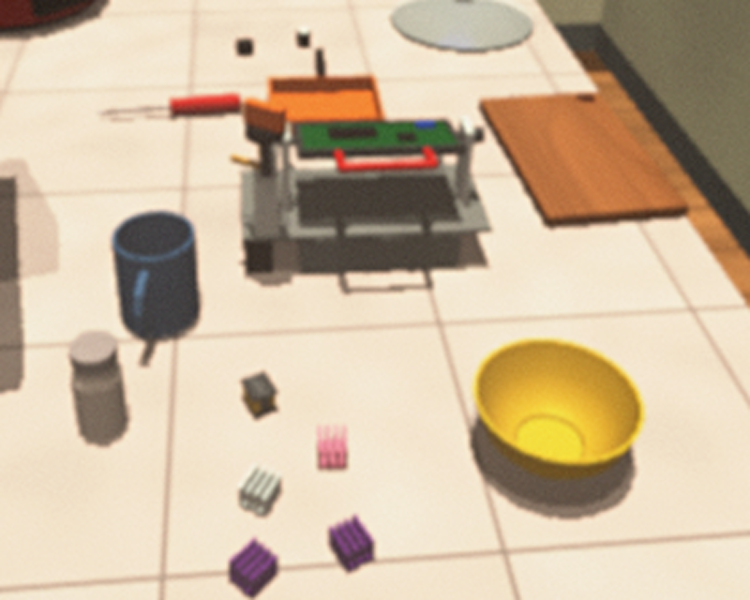

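Top crop: transformer (617,252), silver heatsink (693,254), capacitor (65,189), dial (77,257), with no relay in view. Look-alikes: pink heatsink (661,209), purple ones (732,204) and (746,259); the shaker (637,355) and the board's on-board blue block (416,93) could also mislead. The knob bar (478,232) seems turned off zero, so I'll measure it. I'll hover over the transformer and heatsink with the wrist camera.

```bash
python3 - <<'E'
from h import *
o=robot.get_obs(); print(np.round(R.from_quat(o["tool_rot"]).as_matrix(),3).tolist())
p=cap("top"); C=cloud(p); hsv=cv2.cvtColor(p["frame"],cv2.COLOR_RGB2HSV)
def fit(m,z=None):
    q=C[m&(p["range_z"]>0)].astype(np.float32)
    r=cv2.minAreaRect(q[:,:2]*1000); return len(q),np.round(r[0],1),np.round(r[1],1),round(r[2],1),np.round(np.median(q[:,2]),3)
x,y,z=C[...,0],C[...,1],C[...,2]
H=hsv[...,0];S=hsv[...,1]
print("green",fit((H>45)&(H<80)&(S>80)&(z>.11)&(z<.15)&(abs(y+.07)<.12)))
print("knob",fit((H>5)&(H<20)&(S>120)&(z>.185)&(abs(y+.12)<.05)&(abs(x-.46)<.06)))
print("rod",fit(((H<5)|(H>172))&(S>120)&(z>.11)&(abs(y+.1)<.12)))
print("roof",fit((z>.04)&(z<.06)&(abs(y+.07)<.12)&(abs(x-.58)<.2)))
print("tray",fit((H>5)&(H<22)&(S>120)&(z>.018)&(z<.04)&(abs(y-.2)<.12)&(abs(x-.56)<.12)))
print("trayall",fit((H>5)&(H<22)&(S>120)&(z>-.01)&(z<.04)&(abs(y-.2)<.12)&(abs(x-.56)<.12)))
print("fin",fit((z>.034)&(z<.055)&(abs(y-.27)<.08)&(abs(x-.56)<.12)))
E
python3 -m handwheel '[[[6,5,3],0],[[6,5,0],0],[[6,4,0],0],[[6,2,0],0],[[6,2,0],0],[[0,0,0],0]]' 8.5
```

```text
[[-0.972, 0.0, 0.237], [-0.237, -0.0, -0.972], [-0.0, -1.0, 0.0]]
green (1278, array([584.7, -68.9]), array([ 78.4, 159.5]), 89.3, np.float32(0.129))
knob (79, array([ 465.9, -118.2]), array([11.6, 43.6]), 58.0, np.float32(0.198))
rod (197, array([ 583.5, -136.7]), array([41.7, 98.5]), 88.8, np.float32(0.145))
roof (1379, array([539.4, -67.6]), array([341.5, 185. ]), 9.9, np.float32(0.05))
tray (319, array([554.9, 203.6]), array([120.7, 150.8]), 88.5, np.float32(0.027))
trayall (2059, array([554.9, 205.2]), array([124.1, 150.7]), 88.6, np.float32(0.005))
fin (86, array([577.8, 289.3]), array([58.9, 64.4]), 88.7, np.float32(0.044))
time: 2.2
position: [0.4036, -0.4053, 0.2537]
tool_rot: [0.086, -0.702, 0.702, -0.087]
ft_force: [0.0, 0.8, 0.6]
finger_gap: 0.085
```

```bash
cat > look.py <<'E'
from h import *
import sys
def look(name,names,every=False):
    p=cap("wrist"); save(p,name,s=1.2); C=cloud(p); o=robot.get_obs()
    jz=R.from_quat(o["tool_rot"]).as_matrix()[:,2]; print("t",o["time"],"tcp",np.round(o["position"],4),"jaw deg",round(np.degrees(np.arctan2(jz[1],jz[0]))%180,1))
    for t in names:
        for d in robot.regions_of(t,p)[:3]:
            m=d["mask"]&(p["range_z"]>0); q=C[m]
            if d["confidence"]<.3 or len(q)<20: continue
            zt=np.percentile(q[:,2],95); k=q[q[:,2]>zt-.006].astype(np.float32)
            r=cv2.minAreaRect(k[:,:2]*1000)
            e=np.array(d["extent"])*[640,400,640,400]
            print(t,round(d["confidence"],2),e.astype(int),"rgb",np.median(p["frame"][m],0),"ztop",round(float(zt),4),"rect",np.round(r[0],1),np.round(r[1],1),round(r[2],1))
    return p
if __name__=="__main__": look(sys.argv[1],sys.argv[2:])
E
python3 look.py w1.png transformer heatsink
```

```text
t 2.25 tcp [ 0.4012 -0.4061  0.2535] jaw deg 103.9
transformer 0.87 [237  95  30  30] rgb [59. 57. 52.] ztop 0.0256 rect [ 448.5 -317.1] [23.8 28.3] 21.7
heatsink 0.93 [384  75  29  25] rgb [105.  53. 109.] ztop 0.0232 rect [ 511.9 -472.3] [23.7 25.5] 25.2
heatsink 0.8 [304  56  32  26] rgb [175. 130. 137.] ztop 0.0232 rect [ 507.2 -380.2] [27.7 24.1] 86.5
heatsink 0.71 [321 120  32  29] rgb [100.  95.  87.] ztop 0.0232 rect [ 445.8 -418.5] [27.2 24. ] 58.2
```

View pics/w1.png

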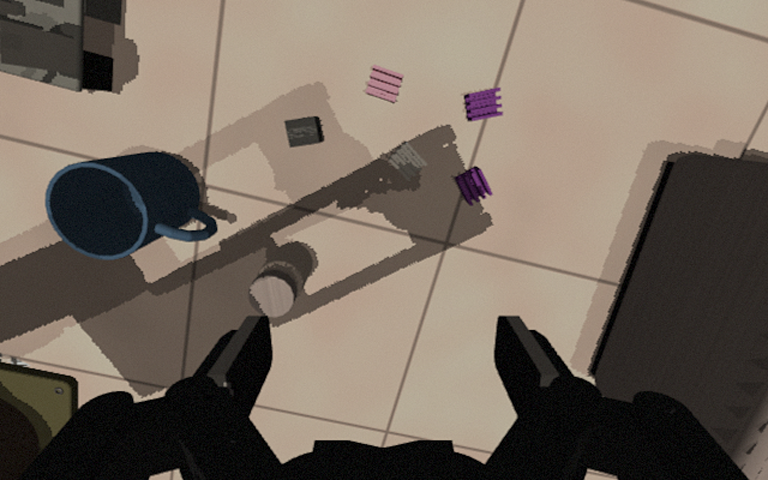

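Chosen: silver heatsink at (405,160) in the picture (the pink and purple ones are alongside it). Its fins lie along the long axis at 58°, so I grip at 148°.

```bash
python3 -m handwheel '[[[0.6,-0.15,-1.7],0.92],[[0.6,-0.15,-1.7],0.92],[[0.6,-0.15,-1.7],0.92],[[0.6,-0.15,-1.7],0.92],[[0.5,-0.15,-1.7],0.92],[[0.5,-0.15,-1.7],0.92],[[0.5,-0.15,-1.7],0.92],[[0.5,-0.15,-1.7],0.9],[[0,0,0],0],[[0,0,0],0]]' 5.5; python3 look.py w2.png heatsink; python3 -c "
import cv2;f=cv2.imread('pics/w2.png');cv2.imwrite('pics/w2c.png',f)"
```

```text
time: 3.6
position: [0.4424, -0.42, 0.1183]
tool_rot: [0.34, -0.62, 0.62, -0.34]
ft_force: [0.3, 0.1, 0.6]
finger_gap: 0.0553
t 3.65 tcp [ 0.4428 -0.42    0.1186] jaw deg 147.6
heatsink 0.98 [338 246  36  40] rgb [34. 16. 37.] ztop 0.023 rect [ 438.4 -488.6] [28.5 24.5] 43.4
heatsink 0.84 [403 183  48  48] rgb [71.5 34.  74. ] ztop 0.023 rect [ 512.4 -473.7] [24.  28.4] 25.1
heatsink 0.74 [305 176  33  40] rgb [75. 71. 64.] ztop 0.0232 rect [ 445.8 -418.7] [27.9 23.5] 58.2
```

View pics/w2c.png

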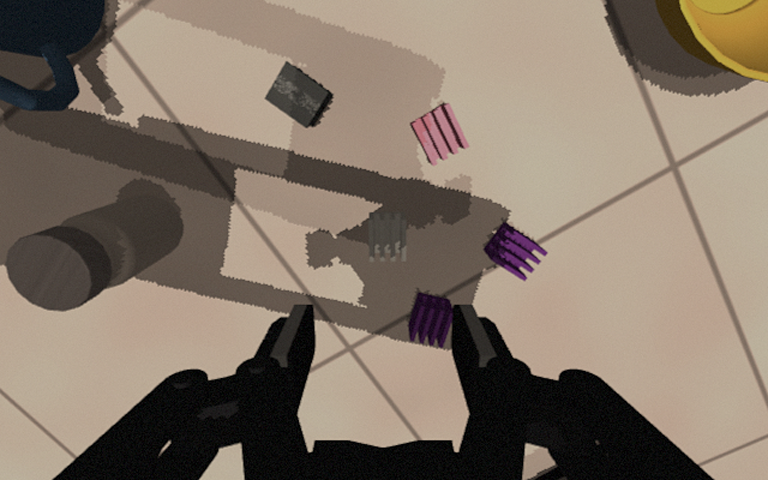

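Picture 4: the grey heatsink at (387,237), centred between the fingers with fins square to the jaws; purple at (430,320) and (515,250) are clear of them. Descending.

```bash
python3 -m handwheel '[[[0.3,0.13,-3],0],[[0,0,-4],0],[[0,0,-3],0],[[0,0,-1.4],0],[[0,0,0],0]]' 5.5; python3 -m handwheel '[[[0,0,0],0],[[0,0,0],0],[[0,0,0],0],[[0,0,0],0],[[0,0,0],0]]' 1.0;  python3 -m handwheel '[[[0,0,3],0],[[0,0,5],0],[[0,0,5],0],[[0,0,4],0],[[0,0,0],0]]'
```

```text
time: 4.32
position: [0.4462, -0.4177, 0.0034]
tool_rot: [-0.341, 0.62, -0.619, 0.341]
ft_force: [0.1, 1.1, -0.0]
finger_gap: 0.055
time: 4.95
position: [0.4474, -0.4189, 0.0055]
tool_rot: [0.341, -0.618, 0.62, -0.342]
ft_force: [0.3, 0.2, 6.4]
finger_gap: 0.0225
time: 5.58
position: [0.4483, -0.4198, 0.1784]
tool_rot: [0.341, -0.616, 0.622, -0.342]
ft_force: [-0.3, 0.1, -0.4]
finger_gap: 0.0227
```

```bash
python3 -m handwheel '[[[0,0,5],0.5],[[0.3,4,3.5],0.5],[[0.6,6,0],0.5],[[0.6,6,0],0.5],[[0.6,6,0],0.5],[[0.7,6,0],0.5],[[0.7,6,0],0.5],[[0.7,6,0],0.5],[[0.7,6,0],0.5],[[0.7,6,0],0.5],[[0.7,6,0],0.3],[[0,2,0],0]]'; python3 -m handwheel '[[[0,0,0],0],[[0,0,0],0]]'
```

```text
time: 7.08
position: [0.5087, 0.1853, 0.2573]
tool_rot: [-0.499, 0.502, -0.501, 0.498]
ft_force: [0.3, 0.1, -1.0]
finger_gap: 0.0226
time: 7.32
position: [0.5089, 0.1808, 0.2581]
tool_rot: [-0.498, 0.502, -0.502, 0.497]
ft_force: [0.2, 0.1, -0.7]
finger_gap: 0.0223
```

```bash
python3 look.py w3.png tray dial capacitor
```

```text
t 7.375 tcp [0.509  0.1806 0.2583] jaw deg 179.4
tray 0.69 [294  34 133 169] rgb [180.  95.  48.] ztop 0.0361 rect [551.9 228.2] [175.9 145.3] 89.1
dial 0.42 [311 367 145  32] rgb [23. 67. 33.] ztop 0.1301 rect [572.2  67.1] [ 23.6 279.7] 22.8
```

View pics/w3.png

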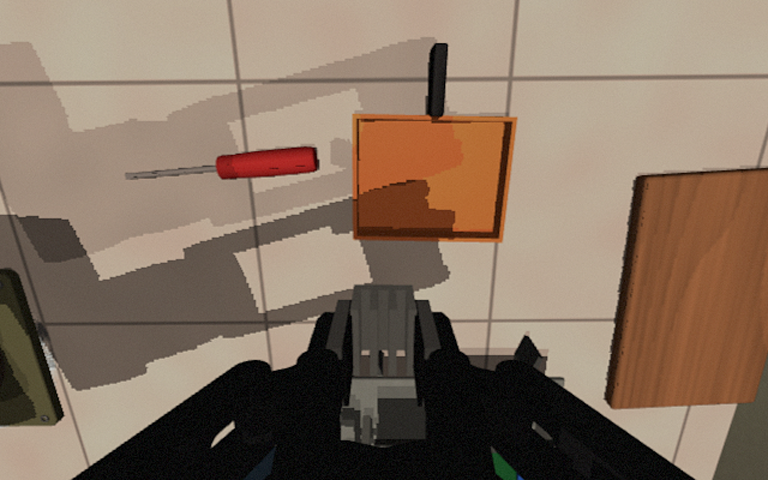

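Picture 5: heatsink held at (383,320), tray empty at (435,178). Lowering into the tray.

```bash
python3 -m handwheel '[[[0.6,0,-5],0],[[0.6,0,-5],0],[[0,0,-5],0],[[0,0,-5],0],[[0,0,-3],0],[[0,0,-1.5],0],[[0,0,0],0],[[0,0,0],0]]'; python3 -m handwheel '[[[0,0,0],0],[[0,0,0],0],[[0,0,0],0],[[0,0,0],0]]' 3.6
```

```text
time: 8.52
position: [0.5227, 0.1823, 0.015]
tool_rot: [0.497, -0.502, 0.503, -0.499]
ft_force: [-0.1, -0.1, 0.0]
finger_gap: 0.0228
time: 9.02
position: [0.5215, 0.1823, 0.0139]
tool_rot: [0.498, -0.502, 0.502, -0.498]
ft_force: [0.5, -0.4, -0.5]
finger_gap: 0.0361
```

```bash
python3 -m handwheel '[[[0,0,5],0],[[0,0,5],0],[[0,3,4],0],[[-0.5,5,0],0],[[-0.5,5,0],0],[[-1,3,0],0],[[0,0,0],0]]' 5.5; python3 look.py w4.png dial capacitor relay
```

```text
time: 9.9
position: [0.5005, 0.3443, 0.1535]
tool_rot: [-0.499, 0.501, -0.501, 0.499]
ft_force: [0.5, -0.8, 0.7]
finger_gap: 0.0551
t 9.95 tcp [0.5008 0.3428 0.1534] jaw deg 179.7
dial 0.88 [242 111  37  36] rgb [36. 32. 30.] ztop 0.0215 rect [452.  396.1] [27.1 26.3] 22.7
capacitor 0.93 [353  95  31  26] rgb [178. 174. 157.] ztop 0.0279 rect [541.9 414.6] [20.9 20.9] 2.7
```

View pics/w4.png

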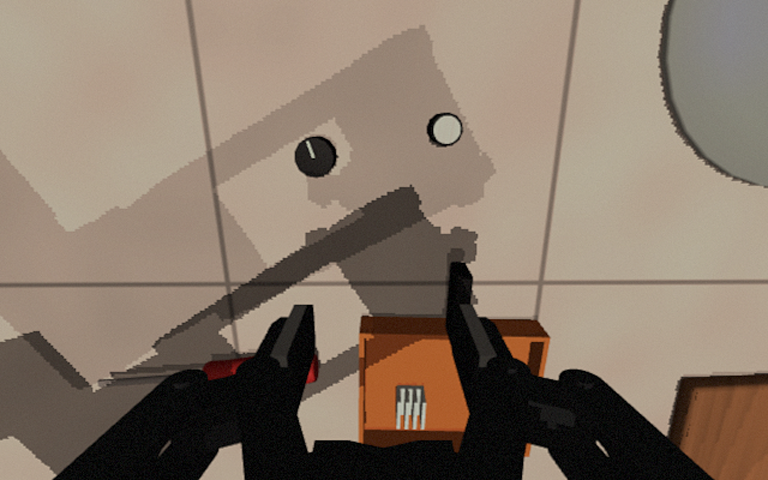

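Picture 6: heatsink stands in the tray (410,407); dial (316,156), capacitor (445,129). Fetching the capacitor first.

```bash
python3 -m handwheel '[[[2,3.6,-2],0],[[2.1,3.6,-2],0],[[0,0,-5],0],[[0,0,-3.5],0],[[0,0,-2.2],0],[[0,0,0],0],[[0,0,0],0]]' 5.5;python3 -m handwheel '[[[0,0,0],0],[[0,0,0],0],[[0,0,0],0],[[0,0,0],0],[[0,0,0],0]]' 1.0;  python3 -m handwheel '[[[0,0,3],0],[[0,0,5],0],[[0,0,4],0],[[0,0,0],0]]'
```

```text
time: 10.98
position: [0.5435, 0.4138, 0.0076]
tool_rot: [0.497, -0.502, 0.502, -0.498]
ft_force: [0.9, 0.3, 0.6]
finger_gap: 0.0552
time: 11.6
position: [0.5433, 0.4147, 0.0084]
tool_rot: [0.497, -0.502, 0.502, -0.499]
ft_force: [-0.9, -0.7, 6.7]
finger_gap: 0.0195
time: 12.1
position: [0.5448, 0.416, 0.1315]
tool_rot: [0.495, -0.501, 0.503, -0.501]
ft_force: [0.3, 0.6, -0.1]
finger_gap: 0.0197
```

```bash
python3 -m handwheel '[[[1.1,-4.7,0],0],[[1.1,-4.7,0],0],[[1.1,-4.7,0],0],[[1.1,-4.7,0],0],[[0,0,-4],0],[[0,0,-4],0],[[0,0,-2.5],0],[[0,0,-1.2],0],[[0,0,0],0],[[0,0,0],0]]'; python3 -m handwheel '[[[0,0,0],0],[[0,0,0],0],[[0,0,0],0],[[0,0,0],0]]' 3.4
```

```text
time: 13.35
position: [0.5852, 0.2258, 0.0102]
tool_rot: [-0.499, 0.502, -0.502, 0.497]
ft_force: [-3.1, -2.0, 5.5]
finger_gap: 0.0195
time: 13.85
position: [0.5864, 0.2262, 0.0096]
tool_rot: [-0.498, 0.502, -0.502, 0.498]
ft_force: [-0.5, -0.2, 0.6]
finger_gap: 0.034
```

```bash
python3 -m handwheel '[[[0,0,4],0],[[0,0,5],0],[[-2,3,3],0],[[-3.8,4,0],0],[[-3.8,5,0],0],[[-3.8,5,0],0],[[0,0,-1],0],[[0,0,0],0],[[0,0,0],0]]' 5.5; python3 - <<'E'
from look import *
p=look("w5.png",["dial"])
p=cap("top");C=cloud(p)
for d in robot.regions_of("dial",p)[:2]:
    q=C[d["mask"]&(p["range_z"]>0)]; print(d["confidence"],np.median(q,0))
E
```

```text
time: 14.98
position: [0.4536, 0.3946, 0.1195]
tool_rot: [0.498, -0.502, 0.503, -0.497]
ft_force: [0.1, -0.2, -1.2]
finger_gap: 0.0552
t 15.025 tcp [0.4539 0.3946 0.1197] jaw deg 179.4
dial 0.81 [297 177  38  40] rgb [6.  5.  5.5] ztop 0.0214 rect [451.6 396.4] [27.2 26.8] 34.3
0.65 [0.4520318  0.39728969 0.01984074]
0.3 [ 0.46670945 -0.11705086  0.17464148]
```

```bash
python3 -m handwheel '[[[-0.1,0.1,-4],0],[[-0.1,0.1,-4],0],[[0,0,-2.2],0],[[0,0,-1.3],0],[[0,0,0],0],[[0,0,0],0]]' 5.5;python3 -m handwheel '[[[0,0,0],0],[[0,0,0],0],[[0,0,0],0],[[0,0,0],0],[[0,0,0],0]]' 1.4;  python3 -m handwheel '[[[0,0,3],0],[[0,0,5],0],[[0,0,4],0],[[0,0,0],0]]'
```

```text
time: 15.92
position: [0.4517, 0.3981, 0.0057]
tool_rot: [0.497, -0.502, 0.502, -0.499]
ft_force: [-0.6, 0.1, 0.3]
finger_gap: 0.0549
time: 16.55
position: [0.4515, 0.3983, 0.0061]
tool_rot: [0.497, -0.502, 0.502, -0.499]
ft_force: [-0.2, -0.3, 6.2]
finger_gap: 0.0256
time: 17.05
position: [0.4531, 0.3996, 0.129]
tool_rot: [0.495, -0.502, 0.502, -0.501]
ft_force: [0.2, 0.4, -0.6]
finger_gap: 0.0255
```

```bash
python3 -m handwheel '[[[1.8,-4.2,0],0],[[1.8,-4.2,0],0],[[1.8,-4.2,0],0],[[1.6,-4.2,0],0],[[0,0,-4],0],[[0,0,-4],0],[[0,0,-2.5],0],[[0,0,-1.1],0],[[0,0,0],0],[[0,0,0],0]]'; python3 -m handwheel '[[[0,0,0],0],[[0,0,0],0],[[0,0,0],0],[[0,0,0],0]]' 3.8;python3 -m handwheel '[[[0,0,4],0],[[0,0,6],0],[[0,0,6],0],[[0,0,6],0],[[0,0,4],0],[[0,0,0],0]]'
```

```text
time: 18.3
position: [0.518, 0.2285, 0.01]
tool_rot: [-0.5, 0.503, -0.501, 0.496]
ft_force: [-6.4, -4.3, 15.8]
finger_gap: 0.0256
time: 18.8
position: [0.5208, 0.2297, 0.0085]
tool_rot: [-0.498, 0.502, -0.502, 0.498]
ft_force: [-0.6, -0.2, 0.7]
finger_gap: 0.0381
time: 19.55
position: [0.5231, 0.2305, 0.273]
tool_rot: [0.495, -0.501, 0.503, -0.501]
ft_force: [-0.8, 0.9, 0.4]
finger_gap: 0.0378
```

```bash
python3 -m handwheel '[[[-0.75,-5.5,0],0.4],[[-0.75,-5.5,0],0.4],[[-0.75,-5.5,0],0.4],[[-0.75,-5.5,0],0.4],[[-0.75,-5.5,0],0.4],[[-0.75,-5.5,0],0.4],[[-0.75,-5.5,0],0.4],[[-0.75,-5.5,0],0.4],[[-0.75,-5.5,0],0.4],[[-0.75,-5.2,0],0.1],[[0,0,-5],0],[[0,0,-5],0]]' 5.5; python3 -m handwheel '[[[0,0,-4.5],0],[[0,0,0],0],[[0,0,0],0]]';  python3 look.py w6.png transformer
```

```text
time: 21.05
position: [0.4449, -0.3181, 0.1663]
tool_rot: [-0.585, 0.398, -0.397, 0.585]
ft_force: [0.5, 0.3, -1.1]
finger_gap: 0.055
time: 21.42
position: [0.4462, -0.3176, 0.1241]
tool_rot: [0.585, -0.397, 0.397, -0.585]
ft_force: [0.8, 0.4, 0.3]
finger_gap: 0.0555
t 21.475 tcp [ 0.4468 -0.3181  0.1251] jaw deg 21.7
transformer 0.79 [308 181  32  39] rgb [21. 20. 18.] ztop 0.0253 rect [ 449.  -317.3] [23.4 28.3] 21.6
```

```bash
python3 -m handwheel '[[[0.1,0,-4],0],[[0.1,0.1,-4],0],[[0,0,-2.5],0],[[0,0,-1.5],0],[[0,0,0],0],[[0,0,0],0]]' 5.5;python3 -m handwheel '[[[0,0,0],0],[[0,0,0],0],[[0,0,0],0],[[0,0,0],0],[[0,0,0],0]]' 1.2;  python3 -m handwheel '[[[0,0,3],0],[[0,0,5],0],[[0,0,6],0],[[0,0,6],0],[[0,0,5.5],0],[[0,0,0],0]]'
```

```text
time: 22.28
position: [0.4488, -0.3171, 0.005]
tool_rot: [0.585, -0.396, 0.398, -0.585]
ft_force: [-0.4, 0.1, 0.6]
finger_gap: 0.0551
time: 22.9
position: [0.4484, -0.3169, 0.0049]
tool_rot: [0.585, -0.396, 0.398, -0.585]
ft_force: [-0.8, -0.3, 5.2]
finger_gap: 0.023
time: 23.65
position: [0.4502, -0.3183, 0.2645]
tool_rot: [0.586, -0.393, 0.401, -0.585]
ft_force: [0.1, -0.3, -1.5]
finger_gap: 0.023
```

```bash
python3 -m handwheel '[[[1.4,5,0],-0.4],[[1.4,5,0],-0.4],[[1.4,5,0],-0.4],[[1.4,5,0],-0.4],[[1.4,5,0],-0.4],[[1.4,5,0],-0.4],[[1.4,5,0],-0.4],[[1.4,5,0],-0.4],[[1.4,5,0],-0.4],[[1.1,4.6,0],-0.1],[[0,0,0],0],[[0,0,0],0]]';  python3 look.py w7.png heatsink
```

```text
time: 25.15
position: [0.5838, 0.1793, 0.2573]
tool_rot: [-0.499, 0.502, -0.502, 0.497]
ft_force: [0.4, 0.0, -0.5]
finger_gap: 0.0228
t 25.2 tcp [0.5839 0.1788 0.2577] jaw deg 179.5
```

View pics/w7.png

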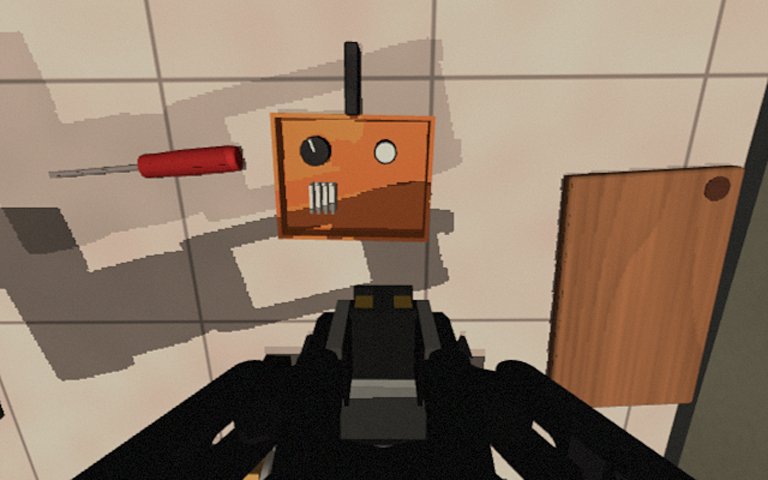

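Picture 7: dial (315,150), capacitor (385,152), heatsink (323,198) stand in the tray; transformer is held. Lowering it into the free corner.

```bash
python3 -m handwheel '[[[0.3,0,-5],0],[[0,0,-5],0],[[0,0,-5],0],[[0,0,-5],0],[[0,0,-3],0],[[0,0,-1.6],0],[[0,0,0],0],[[0,0,0],0]]'; python3 -m handwheel '[[[0,0,0],0],[[0,0,0],0],[[0,0,0],0],[[0,0,0],0]]' 3.6;python3 -m handwheel '[[[0,0,5],0],[[0,1,6],0],[[-1,3,5],0],[[-1,4,0],0],[[-0.8,3,0],0],[[0,0,0],0]]' 5.5; python3 - <<'E'
from look import *
p=look("w8.png",["heatsink","transformer","dial","capacitor"])
p=cap("top");C=cloud(p);save(p,"top2.png",(130,90,500,300),2)
hsv=cv2.cvtColor(p["frame"],cv2.COLOR_RGB2HSV);H=hsv[...,0];S=hsv[...,1]
x,y,z=C[...,0],C[...,1],C[...,2]
for n,m in(("tray",(H>5)&(H<22)&(S>120)&(z>.018)&(z<.04)&(abs(y-.2)<.12)&(abs(x-.56)<.12)),("fin",(z>.036)&(z<.055)&(y>.265)&(y<.35)&(abs(x-.555)<.02))):
    r=cv2.minAreaRect((C[m]*1000).astype(np.float32)[:,:2]);print(n,r)
E
```

```text
time: 26.25
position: [0.5891, 0.1796, 0.0142]
tool_rot: [0.497, -0.502, 0.503, -0.499]
ft_force: [0.0, 0.9, -1.1]
finger_gap: 0.0226
time: 26.75
position: [0.5878, 0.1798, 0.0129]
tool_rot: [0.498, -0.502, 0.502, -0.498]
ft_force: [0.1, 0.1, 0.1]
finger_gap: 0.0359
time: 27.5
position: [0.5589, 0.2917, 0.1728]
tool_rot: [-0.499, 0.501, -0.501, 0.499]
ft_force: [0.4, 0.0, -0.6]
finger_gap: 0.0552
t 27.55 tcp [0.5592 0.2903 0.1726] jaw deg 179.6
heatsink 0.9 [273 268  22  33] rgb [110. 100.  89.] ztop 0.027 rect [522.7 181.9] [26.7 24. ] 88.5
transformer 0.55 [337 267  25  38] rgb [61. 57. 50.] ztop 0.0293 rect [589.  179.2] [29.4 24.1] 88.7
dial 0.85 [262 226  32  38] rgb [23. 21. 20.] ztop 0.0254 rect [517.9 227. ] [26.7 26.8] 27.0
capacitor 0.82 [334 237  22  28] rgb [65. 40. 26.] ztop 0.0318 rect [584.9 226.2] [20.8 21.4] 45.6Traceback (most recent call last):
  File "<stdin>", line 7, in <module>
cv2.error: OpenCV(4.12.0) /io/opencv/modules/imgproc/src/convhull.cpp:143: error: (-215:Assertion failed) total >= 0 && (depth == CV_32F || depth == CV_32S) in function 'convexHull'
```

View pics/w8.png

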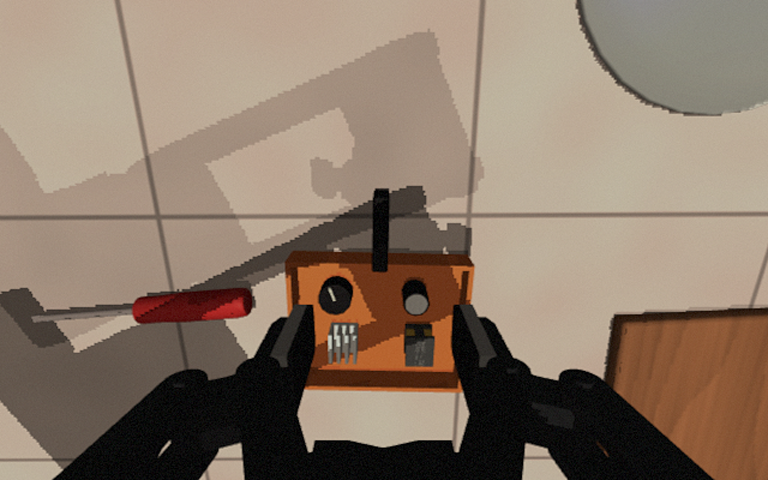

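Picture 8: all four parts stand in the tray. Now checking the full top view for a relay and getting tray/frame poses precisely.

```bash
python3 - <<'E'
from look import *
def rect(q): return tuple(np.round(np.hstack(cv2.minAreaRect((q*1000).astype(np.float32)[:,:2])),1))
p=cap("wrist");C=cloud(p);z=C[...,2];ok=p["range_z"]>0
m=ok&(z>.036)&(z<.055)&(C[...,1]>.262)&(C[...,1]<.35)&(abs(C[...,0]-.555)<.025);print("fin wrist",m.sum(),rect(C[m]))
hsv=cv2.cvtColor(p["frame"],cv2.COLOR_RGB2HSV);H=hsv[...,0];S=hsv[...,1]
m=ok&(H>3)&(H<22)&(S>100)&(z>.022)&(z<.04)&(abs(C[...,1]-.22)<.12)&(abs(C[...,0]-.56)<.12);print("tray wrist",m.sum(),rect(C[m]))
p=cap("top");C=cloud(p);save(p,"top2.png",(60,40,560,400),1.6);z=C[...,2];ok=p["range_z"]>0
for d in robot.regions_of("relay",p)[:3]: print("relay",d["confidence"],np.round(np.median(C[d["mask"]],0),3))
m=ok&(z>.045)&(z<.056)&(abs(C[...,1]+.07)<.068)&(abs(C[...,0]-.585)<.14);print("roof",m.sum(),rect(C[m]))
for lo,hi,n in((.12,.133,"board"),):
    m=ok&(z>lo)&(z<hi)&(abs(C[...,1]+.07)<.06)&(abs(C[...,0]-.585)<.1);print(n,m.sum(),rect(C[m]))
for a in(.4,):
    pts=C[ok&(z>.03)&(z<.15)&(C[...,1]>-.01)&(C[...,1]<.04)&(abs(C[...,0]-.585)<.13)];print("leadins",len(pts),rect(pts[pts[:,0]<.585]),rect(pts[pts[:,0]>.585]))
for t in("frame","tray","knob","handle"):
  for d in robot.landmark_of(t,p)[:1]:
    u,v=np.array(d["centre"])*[640,400]; h={"frame":0,"tray":0,"knob":.185,"handle":.125}[t]
    r=p["w"][:3,:3]@np.array([(u-p["mtx"][0,2])/p["mtx"][0,0],-(v-p["mtx"][1,2])/p["mtx"][1,1],-1]); o=p["w"][:3,3]
    print(t,d["confidence"],np.round(o+r*(h-o[2])/r[2],4))
E
```

```text
Traceback (most recent call last):
cv2.error: OpenCV(4.12.0) /io/opencv/modules/imgproc/src/convhull.cpp:143: error: (-215:Assertion failed) total >= 0 && (depth == CV_32F || depth == CV_32S) in function 'convexHull'
```

View pics/top2.png

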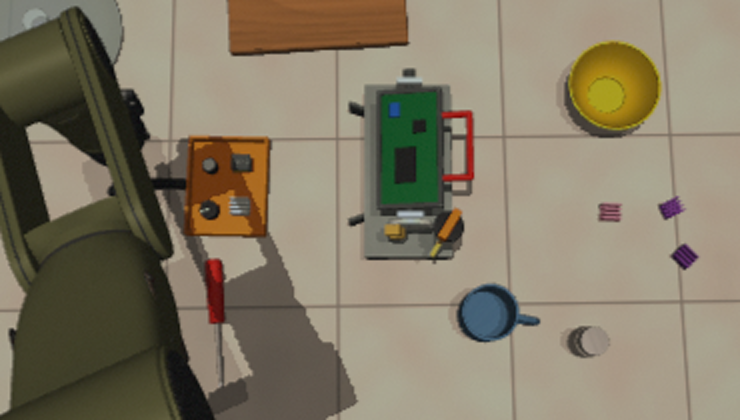

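Picture 9: parts in tray (187–268,137–235); no relay anywhere; knob bar at (448,225) clearly turned. Fixing my slice bug.

```bash
cat > m.py <<'E'
from look import *
def rect(q): return [np.round(a,1) for a in cv2.minAreaRect(np.ascontiguousarray(q[:,:2]*1000,np.float32))] if len(q)>3 else None
if __name__=="__main__":
    p=cap("wrist");C=cloud(p);z=C[...,2];ok=p["range_z"]>0
    m=ok&(z>.036)&(z<.055)&(C[...,1]>.262)&(C[...,1]<.35)&(abs(C[...,0]-.555)<.025);print("fin wrist",m.sum(),rect(C[m]))
    hsv=cv2.cvtColor(p["frame"],cv2.COLOR_RGB2HSV);H=hsv[...,0];S=hsv[...,1]
    m=ok&(H>3)&(H<22)&(S>100)&(z>.022)&(z<.04)&(abs(C[...,1]-.22)<.12)&(abs(C[...,0]-.56)<.12);print("tray wrist",m.sum(),rect(C[m]))
    p=cap("top");C=cloud(p);z=C[...,2];ok=p["range_z"]>0
    m=ok&(z>.045)&(z<.056)&(abs(C[...,1]+.07)<.068)&(abs(C[...,0]-.585)<.14);print("roof",m.sum(),rect(C[m]))
    m=ok&(z>.12)&(z<.133)&(abs(C[...,1]+.07)<.06)&(abs(C[...,0]-.585)<.1);print("board",m.sum(),rect(C[m]))
    q=C[ok&(z>.03)&(z<.06)&(C[...,1]>0)&(C[...,1]<.04)&(abs(C[...,0]-.585)<.13)];print("leadins",len(q),rect(q[q[:,0]<.585]),rect(q[q[:,0]>.585]))
    for t in("frame","tray","knob","handle"):
      for d in robot.landmark_of(t,p)[:1]:
        u,v=np.array(d["centre"])*[640,400]; h={"frame":0,"tray":0,"knob":.185,"handle":.125}[t]
        r=p["w"][:3,:3]@np.array([(u-p["mtx"][0,2])/p["mtx"][0,0],-(v-p["mtx"][1,2])/p["mtx"][1,1],-1]); o=p["w"][:3,3]
        print(t,d["confidence"],np.round(o+r*(h-o[2])/r[2],4))
E
python3 m.py
```

```text
fin wrist 845 [array([556.2, 289.5]), array([54.5, 11.9]), np.float64(88.2)]
tray wrist 2391 [array([554.6, 227.9]), array([177.8, 150.1]), np.float64(88.6)]
roof 1193 [array([573.8, -69.4]), array([257.8, 130.8]), np.float64(0.3)]
board 1240 [array([585. , -65.6]), array([189.4, 101.9]), np.float64(7.5)]
leadins 39 [array([498.7,   9.8]), array([ 6. , 20.8]), np.float64(22.3)] [array([671.6,  10.1]), array([17.,  7.]), np.float64(74.6)]
frame 0.69 [ 0.5929 -0.0705  0.    ]
tray 0.62 [0.5485 0.2071 0.    ]
knob 0.57 [ 0.4725 -0.1186  0.185 ]
handle 0.6 [ 0.5923 -0.1588  0.125 ]
```

```bash
python3 -m handwheel '[[[-0.25,0.5,-4],-0.2],[[0,0.5,-4],0],[[0,0,-4],0],[[0,0,-2.8],0],[[0,0,-1],0],[[0,0,0],0]]' 5.5;python3 -m handwheel '[[[0,0,0],0],[[0,0,0],0],[[0,0,0],0],[[0,0,0],0],[[0,0,0],0]]' 0; python3 - <<'E'
from m import *
p=cap("top");C=cloud(p);z=C[...,2];ok=p["range_z"]>0
hsv=cv2.cvtColor(p["frame"],cv2.COLOR_RGB2HSV);H=hsv[...,0];S=hsv[...,1]
m=ok&(H>3)&(H<22)&(S>100)&(z>.022)&(z<.04)&(abs(C[...,1]-.22)<.12)&(abs(C[...,0]-.56)<.12);print("tray top",m.sum(),rect(C[m]))
E
```

```text
time: 28.9
position: [0.5572, 0.2996, 0.0145]
tool_rot: [-0.493, 0.507, -0.507, 0.492]
ft_force: [0.6, -0.4, 0.8]
finger_gap: 0.0551
time: 29.52
position: [0.558, 0.3001, 0.0161]
tool_rot: [0.492, -0.507, 0.508, -0.493]
ft_force: [-1.0, 0.0, 6.2]
finger_gap: 0.0112
tray top 315 [array([536.9, 204.1]), array([121.7, 187. ]), np.float64(88.8)]
```

```bash
python3 -m handwheel '[[[0.1,-0.5,0],0],[[0.3,-1,0],0.05],[[0.4,-1,0],0.05],[[0.5,-1,0],0.05],[[0.5,-1,0],0.05],[[0.4,-1,0],0],[[0.3,-1,0],0],[[0.25,-1,0],0],[[0,-1,0],0],[[0,-0.5,0],0],[[0,0,0],0],[[0,0,0],0]]'; python3 - <<'E'
from m import *
p=look("w9.png",[]); C=cloud(p);z=C[...,2];ok=p["range_z"]>0
p=cap("top");C=cloud(p);z=C[...,2];ok=p["range_z"]>0;save(p,"top3.png",(150,100,400,300),3)
hsv=cv2.cvtColor(p["frame"],cv2.COLOR_RGB2HSV);H=hsv[...,0];S=hsv[...,1]
m=ok&(H>5)&(H<22)&(S>120)&(z>.020)&(z<.04)&(abs(C[...,1]-.11)<.1)&(abs(C[...,0]-.585)<.09);print("tray top",m.sum(),rect(C[m]))
q=C[ok&(z>.03)&(z<.06)&(C[...,1]>0)&(C[...,1]<.03)&(abs(C[...,0]-.585)<.13)];print("leadins",len(q),rect(q[q[:,0]<.585]),rect(q[q[:,0]>.585]))
E
```

```text
time: 31.08
position: [0.5861, 0.2104, 0.0162]
tool_rot: [0.497, -0.502, 0.503, -0.499]
ft_force: [0.9, 1.9, 6.6]
finger_gap: 0.0111
t 31.125 tcp [0.5862 0.2104 0.0162] jaw deg 179.5
tray top 316 [array([585.5, 114. ]), array([119. , 151.3]), np.float64(90.0)]
leadins 39 [array([499.3,  10. ]), array([ 6.6, 20.2]), np.float64(14.8)] [array([672.,  10.]), array([16.7,  7.6]), np.float64(55.1)]
```

View pics/top3.png

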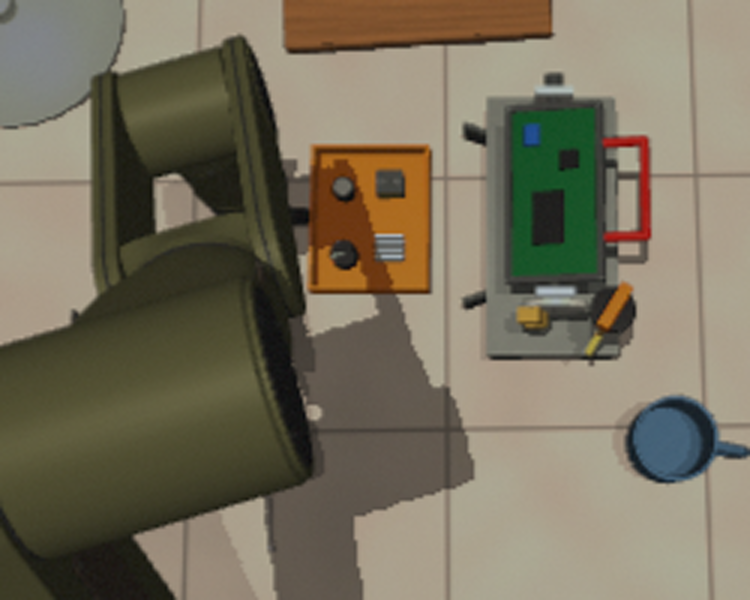

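Picture 10: the tray is centred on the bay (tray x 585.5, lead-ins' middle 585.6), all parts standing. Sliding in.

```bash
python3 -m handwheel '[[[0,-0.6,0],0],[[0,-1.2,0],0],[[0,-1.5,0],0],[[0,-1.5,0],0],[[0,-1.5,0],0],[[0,-1.5,0],0],[[0,-1.5,0],0],[[0,-1,0],0],[[0,-0.7,0],0],[[0,0,0],0],[[0,0,0],0]]'; python3 -m handwheel '[[[0,-0.6,0],0],[[0,-0.8,0],0],[[0,-0.8,0],0],[[0,-0.8,0],0],[[0,-0.8,0],0],[[0,-0.8,0],0],[[0,-0.6,0],0],[[0,-0.4,0],0],[[0,0,0],0]]'
```

```text
time: 32.55
position: [0.5861, 0.1, 0.0161]
tool_rot: [0.497, -0.502, 0.503, -0.499]
ft_force: [0.3, 1.5, 7.6]
finger_gap: 0.0114
time: 33.67
position: [0.586, 0.0446, 0.0161]
tool_rot: [0.497, -0.502, 0.503, -0.499]
ft_force: [-0.7, 4.0, 6.2]
finger_gap: 0.0112
```

```bash
python3 -m handwheel '[[[0,-0.5,0],0],[[0,-0.5,0],0],[[0,-0.3,0],0],[[0,0,0],0]]'; python3 -m handwheel '[[[0,-0.2,0],0],[[0,-0.2,0],0],[[0,-0.1,0],0],[[0,0,0],0]]'
```

```text
time: 34.17
position: [0.586, 0.0318, 0.0161]
tool_rot: [0.497, -0.502, 0.503, -0.499]
ft_force: [-0.5, 4.2, 7.1]
finger_gap: 0.0107
time: 34.67
position: [0.586, 0.0279, 0.0162]
tool_rot: [-0.496, 0.502, -0.502, 0.499]
ft_force: [-0.0, 8.0, 7.8]
finger_gap: 0.0109
```

```bash
python3 -m handwheel '[[[0,-0.2,0],0],[[0,-0.2,0],0],[[0,0,0],0],[[0,0,0],0]]'; python3 -m handwheel '[[[0,-0.2,0],0],[[0,0,0],0],[[0,0,0],0]]'
```

```text
time: 35.17
position: [0.5861, 0.0278, 0.0162]
tool_rot: [-0.494, 0.504, -0.501, 0.5]
ft_force: [0.8, 22.1, 7.3]
finger_gap: 0.0106
time: 35.55
position: [0.5861, 0.0278, 0.0162]
tool_rot: [-0.494, 0.505, -0.501, 0.501]
ft_force: [0.7, 28.4, 5.6]
finger_gap: 0.0111
```

The tray is hard against the stop at the expected 28 mm. Relieve, release and lift.

```bash
python3 -m handwheel '[[[0,0.55,0],0],[[0,0,0],0]]'; python3 -m handwheel '[[[0,0,0],0],[[0,0,0],0],[[0,0,0],0]]' 4.0; python3 -m handwheel '[[[0,0,3],0],[[0,2,5],0],[[0,4,5],0],[[0,3,5],0],[[0,0,5],0],[[-3,0,3],0],[[-3,0,0],0],[[0,0,0],0]]'; python3 - <<'E'
from m import *
p=cap("wrist");C=cloud(p);save(p,"w10.png",s=1.2);z=C[...,2];ok=p["range_z"]>0
m=ok&(z>.036)&(z<.048)&(C[...,1]>-.003)&(C[...,1]<.07)&(abs(C[...,0]-.585)<.02);print("fin wrist",m.sum(),rect(C[m]))
p=cap("top");C=cloud(p);z=C[...,2];ok=p["range_z"]>0
m=ok&(z>.036)&(z<.048)&(C[...,1]>-.003)&(C[...,1]<.07)&(abs(C[...,0]-.585)<.02);print("fin top",m.sum(),rect(C[m]))
E
```

```text
time: 35.8
position: [0.5861, 0.0279, 0.016]
tool_rot: [-0.496, 0.502, -0.502, 0.499]
ft_force: [0.2, 9.2, 6.5]
finger_gap: 0.0114
time: 36.17
position: [0.5845, 0.0248, 0.0145]
tool_rot: [-0.498, 0.502, -0.502, 0.498]
ft_force: [-0.2, -0.4, 0.7]
finger_gap: 0.0404
time: 37.17
position: [0.5226, 0.1139, 0.274]
tool_rot: [-0.498, 0.502, -0.502, 0.498]
ft_force: [0.3, -0.3, 0.0]
finger_gap: 0.0403
fin wrist 307 [array([585. ,  25.3]), array([39.3, 12.4]), np.float64(89.9)]
fin top 83 [array([586.8,  22.7]), array([51. , 13.5]), np.float64(88.9)]
```

View pics/w10.png

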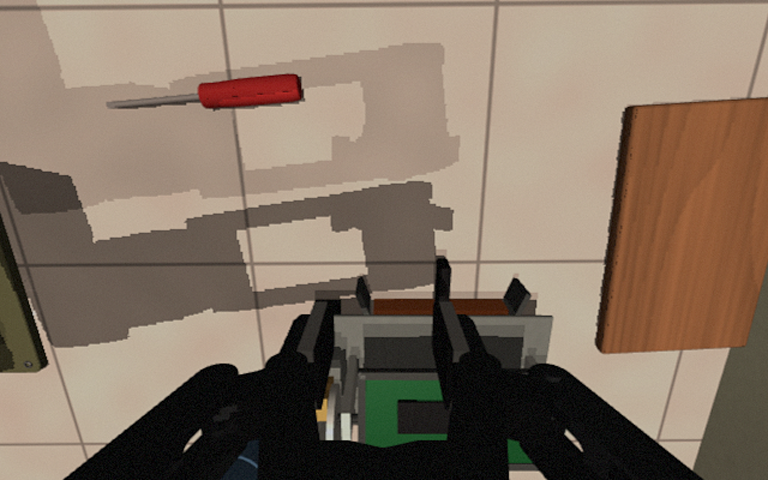

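Picture 11: tray front wall (440,307) just inside the mouth, fin (442,275) sticking out: home. Now the knob (it stands about 31° locked, so it must be opened first).

```bash
python3 -m handwheel '[[[-1,-4,0],0.97],[[-1,-4,0],0.97],[[-1,-4,0],0.97],[[-1,-4,0],0.97],[[-1,-4,0],0.97],[[-0.5,-3,0],0.97],[[0,0,0],0.97],[[0,0,0],0.97],[[0,0,0],0.97],[[0,0,0],0.97],[[0,0,0],0],[[0,0,0],0]]' 5.0; cat > kn.py <<'E'
from m import *
o=robot.get_obs();print("q",np.round(o["qpos"],2),"tcp",np.round(o["position"],4))
p=look("kn.png",[])
for n in("wrist","top","side"):
    p=cap(n); C=cloud(p);z=C[...,2];ok=p["range_z"]>0
    hsv=cv2.cvtColor(p["frame"],cv2.COLOR_RGB2HSV);H=hsv[...,0];S=hsv[...,1]
    m=ok&(H>3)&(H<20)&(S>120)&(z>.190)&(z<.21)&(abs(C[...,1]+.118)<.04)&(abs(C[...,0]-.466)<.04)
    print("knob",n,m.sum(),rect(C[m]))
E
python3 kn.py
```

```text
time: 38.78
position: [0.4702, -0.1161, 0.2731]
tool_rot: [0.679, -0.197, 0.197, -0.679]
ft_force: [-0.5, -0.1, -0.2]
finger_gap: 0.05
q [-0.33  0.15  1.62 -0.    1.38 -1.33] tcp [ 0.4702 -0.1161  0.2731]
t 38.825 tcp [ 0.4701 -0.116   0.2732] jaw deg 57.6
knob wrist 975 [array([ 464.1, -121.9]), array([11.6, 42.9]), np.float64(57.5)]
knob top 41 [array([ 457.7, -113. ]), array([11.6, 23.4]), np.float64(58.0)]
knob side 67 [array([ 462.1, -126.1]), array([ 8.8, 44.2]), np.float64(60.7)]
```

```bash
python3 -m handwheel '[[[-0.25,-0.2,-3],0],[[-0.25,-0.2,-3],0],[[0,0,-2],0],[[0,0,-1.5],0],[[0,0,0],0],[[0,0,0],0]]'; python3 -m handwheel '[[[0,0,0],0],[[0,0,0],0],[[0,0,0],0],[[0,0,0],0]]' 0; python3 -m handwheel '[[[0,0,0],0.6],[[0,0,0],0.6],[[0,0,0],0.6],[[0,0,0],0.6],[[0,0,0],0.6],[[0,0,0],0.6],[[0,0,0],0.6],[[0,0,0],0.6],[[0,0,0],0.4],[[0,0,0],0]]'; python3 -c "
from h import *
print(robot.get_obs()['ft_torque'])"
```

```text
time: 39.72
position: [0.4653, -0.1199, 0.1791]
tool_rot: [0.679, -0.196, 0.197, -0.679]
ft_force: [-0.0, 0.3, -0.1]
finger_gap: 0.0497
time: 40.22
position: [0.4646, -0.1209, 0.1794]
tool_rot: [0.68, -0.196, 0.197, -0.678]
ft_force: [-2.9, -3.9, 5.3]
finger_gap: 0.0108
time: 41.48
position: [0.4644, -0.1213, 0.1794]
tool_rot: [0.708, -0.006, 0.006, -0.706]
ft_force: [-3.7, -4.6, 5.4]
finger_gap: 0.0104
[-0.69248093  0.62902225  0.02532474]
```

```bash
python3 -m handwheel '[[[0,0,0],0.2],[[0,0,0],0.15],[[0,0,0],0]]'; python3 -c "
from h import *
o=robot.get_obs();print(o['ft_torque'],R.from_quat(o['tool_rot']).as_matrix()[:,2])"; python3 -m handwheel '[[[0,0,0],0],[[0,0,0],0],[[0,0,0],0]]' 5;  python3 -m handwheel '[[[0,0,5],0],[[0,0,5],0],[[0,0,0],0],[[0,0,0],0]]'; python3 kn.py
```

```text
time: 41.85
position: [0.4644, -0.1213, 0.1794]
tool_rot: [0.708, 0.006, -0.006, -0.706]
ft_force: [-3.8, -5.9, 6.1]
finger_gap: 0.0106
[-0.84059771  0.65296842 -0.83052086] [-0.01607952  0.99986705 -0.0027064 ]
time: 42.22
position: [0.4649, -0.1194, 0.1784]
tool_rot: [-0.707, -0.006, 0.006, 0.707]
ft_force: [-0.6, -0.6, 0.3]
finger_gap: 0.0501
time: 42.72
position: [0.4644, -0.1194, 0.278]
tool_rot: [-0.707, -0.006, 0.007, 0.707]
ft_force: [-0.3, -0.5, -0.5]
finger_gap: 0.0499
q [-0.34  0.14  1.62  0.    1.39 -1.93] tcp [ 0.4644 -0.1194  0.278 ]
t 42.775 tcp [ 0.4639 -0.1193  0.2773] jaw deg 91.0
knob wrist 948 [array([ 464.6, -122.1]), array([12. , 43.9]), np.float64(89.4)]
knob top 29 [array([ 454.1, -118. ]), array([ 8.2, 18.4]), np.float64(89.1)]
knob side 63 [array([ 462. , -127.6]), array([ 9.7, 38.7]), np.float64(88.6)]
```

View pics/kn.png

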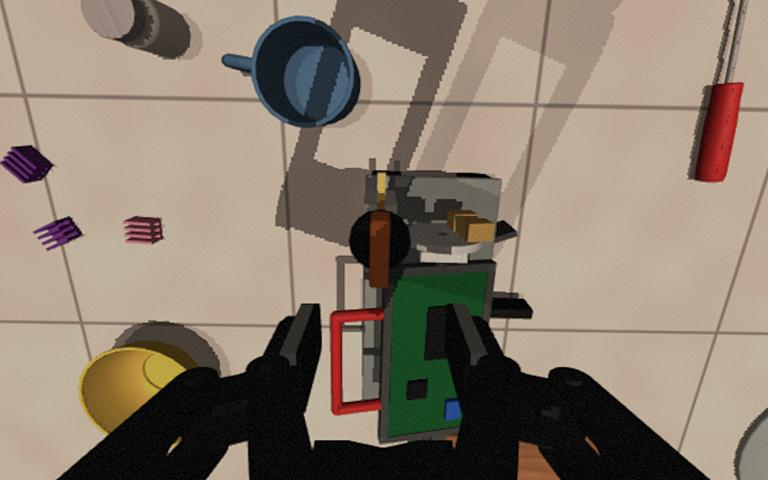

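Picture 12: knob bar (380,250) now lies along the axle, bolt (382,185) is clear of the brass blocks; the solid stop was felt. On to the red handle.

```bash
python3 -m handwheel '[[[3,-0.9,0],-0.05],[[3,-0.9,0],-0.05],[[3,-0.9,0],0],[[3,-0.8,0],0],[[0,0,0],0],[[0,0,0],0]]' 4; cat > hd.py <<'E'
from m import *
print(np.round(robot.get_obs()["position"],4))
for n in("wrist","side","top"):
    p=cap(n); C=cloud(p);z=C[...,2];ok=p["range_z"]>0
    hsv=cv2.cvtColor(p["frame"],cv2.COLOR_RGB2HSV);H=hsv[...,0];S=hsv[...,1]
    m=ok&((H<6)|(H>172))&(S>130)&(z>.09)&(abs(C[...,0]-.585)<.1)&(C[...,1]<.08)
    if m.sum()>5: 
        q=C[m]; a=q[abs(q[:,0]-.585)<.03]; print(n,m.sum(),rect(q),"z",np.round(np.percentile(q[:,2],[5,50,95]),3), "rod mid",np.round(np.median(a,0),4),np.round(a.max(0),3))
E
python3 hd.py
```

```text
time: 43.68
position: [0.5838, -0.1544, 0.2772]
tool_rot: [-0.707, -0.002, 0.004, 0.707]
ft_force: [-0.6, 0.7, 0.8]
finger_gap: 0.0404
[ 0.5838 -0.1544  0.2772]
wrist 2549 [array([ 574.5, -139.3]), array([139.8, 115.9]), np.float64(66.2)] z [0.139 0.147 0.357] rod mid [ 0.5743 -0.1562  0.1486] [ 0.615 -0.068  0.367]
side 120 [array([ 582.7, -142.2]), array([101.2,  45. ]), np.float64(1.0)] z [0.14  0.146 0.149] rod mid [ 0.584  -0.1615  0.1461] [ 0.614 -0.156  0.15 ]
top 131 [array([ 579., -135.]), array([44. , 89.4]), np.float64(88.7)] z [0.14  0.145 0.151] rod mid [ 0.5774 -0.1531  0.1466] [ 0.614 -0.113  0.322]
```

The rod's centre stands at z≈0.143, so the board starts at roughly 0.2 rad. Gripping at TCP z 0.128 with a narrow opening.

```bash
python3 -m handwheel '[[[0,-0.1,-4],0],[[0,0,-5],0],[[0,0,-3.5],0],[[0,0,-1.5],0],[[0,0,-0.9],0],[[0,0,0],0],[[0,0,0],0]]' 2.8;python3 -m handwheel '[[[0,0,0],0],[[0,0,0],0],[[0,0,0],0],[[0,0,0],0]]' 0;
```

```text
time: 44.7
position: [0.5858, -0.1561, 0.131]
tool_rot: [0.707, 0.004, -0.002, -0.707]
ft_force: [0.7, -0.6, 1.0]
finger_gap: 0.0279
time: 45.2
position: [0.5855, -0.1563, 0.1301]
tool_rot: [0.707, 0.003, -0.002, -0.707]
ft_force: [1.2, -2.3, 2.1]
finger_gap: 0.0079
```

```bash
python3 -m handwheel '[[[0,0.52,1.58],0],[[0,0.89,1.54],0],[[0,1.19,1.32],0],[[0,1.44,1.04],0],[[0,0,0],0]]'; python3 hd.py
```

```text
time: 45.82
position: [0.5861, -0.1187, 0.188]
tool_rot: [0.71, 0.004, -0.001, -0.704]
ft_force: [-3.1, -9.2, 15.2]
finger_gap: 0.0076
[ 0.5861 -0.1187  0.188 ]
wrist 5145 [array([ 578.9, -102.5]), array([ 94.5, 111. ]), np.float64(36.9)] z [0.177 0.201 0.247] rod mid [ 0.5775 -0.1185  0.2015] [ 0.615 -0.058  0.277]
side 55 [array([ 580.8, -116.7]), array([20.2, 91.5]), np.float64(89.4)] z [0.174 0.199 0.202] rod mid [ 0.5873 -0.1239  0.1989] [ 0.613 -0.121  0.201]
top 92 [array([ 556.2, -105.5]), array([27.8, 45.4]), np.float64(89.3)] z [0.172 0.199 0.203] rod mid [ 0.5665 -0.1162  0.2005] [ 0.579 -0.111  0.204]
```

Rod is following (about 57°); force pushes outward ~17 N, so widen the arc by ~4 mm.

```bash
python3 -m handwheel '[[[0,1.39,1.15],0],[[0,1.72,0.46],0],[[0,1.77,0.09],0],[[0,1.76,-0.28],0],[[0,0,0],0]]'; python3 hd.py
```

```text
time: 46.6
position: [0.5861, -0.0473, 0.2001]
tool_rot: [-0.707, -0.004, 0.002, 0.707]
ft_force: [2.0, 2.0, 6.6]
finger_gap: 0.0073
[ 0.5861 -0.0473  0.2001]
wrist 4917 [array([562.1, -77.4]), array([155.8,  82.9]), np.float64(55.2)] z [0.192 0.211 0.277] rod mid [ 0.5758 -0.0473  0.211 ] [0.615 0.01  0.289]
side 62 [array([580.9, -55.5]), array([93.2, 16.9]), np.float64(0.5)] z [0.176 0.205 0.21 ] rod mid [ 0.5688 -0.0534  0.2084] [ 0.613 -0.051  0.21 ]
top 85 [array([557.7, -49.3]), array([19.2, 46. ]), np.float64(89.6)] z [0.179 0.208 0.213] rod mid [ 0.567  -0.0451  0.2094] [ 0.581 -0.04   0.222]
```

```bash
python3 -m handwheel '[[[0,1.66,-0.64],0],[[0,1.49,-0.96],0],[[0,1.26,-1.26],0],[[0,0.96,-1.49],0],[[0,0,0],0]]'; python3 -m handwheel '[[[0,0.64,-1.66],0],[[0,0.26,-1.2],0],[[0,0,0],0]]'
```

```text
time: 47.38
position: [0.5833, 0.0052, 0.1523]
tool_rot: [0.707, 0.001, -0.005, -0.707]
ft_force: [0.1, -4.6, -1.2]
finger_gap: 0.0072
time: 47.75
position: [0.585, 0.0119, 0.125]
tool_rot: [0.708, 0.002, -0.003, -0.706]
ft_force: [-5.3, -7.6, -0.4]
finger_gap: 0.0072
```

```bash
python3 -m handwheel '[[[0,0,-0.5],0],[[0,0,-0.3],0],[[0,0,0],0]]'; python3 -m handwheel '[[[0,0,-0.3],0],[[0,0,-0.2],0],[[0,0,0],0]]'; python3 hd.py
```

```text
time: 48.12
position: [0.5852, 0.012, 0.1197]
tool_rot: [0.708, 0.003, -0.002, -0.706]
ft_force: [-6.7, -7.3, 9.9]
finger_gap: 0.007
time: 48.5
position: [0.5861, 0.012, 0.1171]
tool_rot: [0.708, 0.004, -0.001, -0.706]
ft_force: [-12.2, -6.7, 23.6]
finger_gap: 0.0071
[0.5861 0.012  0.1171]
wrist 5924 [array([573.4,   4. ]), array([96.6, 84.7]), np.float64(48.6)] z [0.127 0.129 0.138] rod mid [0.5781 0.0119 0.1296] [0.615 0.068 0.206]
side 35 [array([581.3,  -8.2]), array([93.6, 36.5]), np.float64(2.8)] z [0.125 0.13  0.132] rod mid [0.569  0.0062 0.1275] [0.612 0.01  0.129]
top 76 [array([557.3,   2.9]), array([43.5, 30.7]), np.float64(0.1)] z [0.123 0.129 0.133] rod mid [0.5663 0.0151 0.129 ] [0.579 0.018 0.134]
```

```bash
python3 -m handwheel '[[[0,0,0],0],[[0,0,0],0],[[0,0,0],0]]' 2.8; python3 -m handwheel '[[[0,0,2],0],[[0,0,4],0],[[0,0,5],0],[[0,0,5],0],[[-3,-3,0],0],[[-3,-3,0],0],[[-3,-3,0],0],[[-3,-3,0],0],[[0,-1,0],0],[[0,0,0],0]]'; python3 - <<'E'
from m import *
p=look("w11.png",[])
p=cap("top");C=cloud(p);z=C[...,2];ok=p["range_z"]>0
m=ok&(abs(C[...,0]-.60)<.05)&(abs(C[...,1]+.07)<.035)&(z>.1)&(z<.16); q=C[m]
A=np.c_[q[:,:2],np.ones(len(q))]; print("plane",len(q),np.linalg.lstsq(A,q[:,2],rcond=None)[0],np.median(q[:,2]),np.median(p["frame"][m],0))
E
python3 hd.py; python3 kn.py
```

```text
time: 49.02
position: [0.5844, 0.0143, 0.1127]
tool_rot: [-0.707, -0.002, 0.003, 0.707]
ft_force: [-0.2, -0.4, -0.0]
finger_gap: 0.0282
time: 50.28
position: [0.4655, -0.1165, 0.2733]
tool_rot: [-0.707, -0.002, 0.002, 0.707]
ft_force: [0.5, 0.4, -0.3]
finger_gap: 0.0282
t 50.325 tcp [ 0.4656 -0.116   0.2732] jaw deg 90.4
plane 425 [-0.00215729 -0.00280178  0.13007657] 0.1289802624806753 [155. 127.  66.]
[ 0.4657 -0.1157  0.2732]
wrist 761 [array([527.9, -26.1]), array([141.4,  43.4]), np.float64(48.4)] z [0.126 0.129 0.131] rod mid [0.57   0.0102 0.1294] [0.587 0.016 0.132]
side 83 [array([582.3,  -9.3]), array([94.9, 40.1]), np.float64(0.4)] z [0.126 0.129 0.132] rod mid [0.586  0.0064 0.1283] [0.615 0.01  0.132]
top 174 [array([584.4,  -1.7]), array([39.6, 98.3]), np.float64(89.6)] z [0.126 0.129 0.134] rod mid [0.5847 0.0151 0.1294] [0.614 0.018 0.137]
q [-0.33  0.14  1.63  0.    1.38 -1.91] tcp [ 0.4655 -0.1155  0.2732]
t 50.575 tcp [ 0.4653 -0.1156  0.2732] jaw deg 90.5
knob wrist 980 [array([ 464.6, -122.1]), array([43.7, 11.6]), np.float64(0.5)]
knob top 27 [array([ 453.3, -117.9]), array([ 8.2, 15.8]), np.float64(89.9)]
knob side 67 [array([ 463.2, -127.3]), array([ 8.5, 41.4]), np.float64(85.6)]
```

View pics/w11.png

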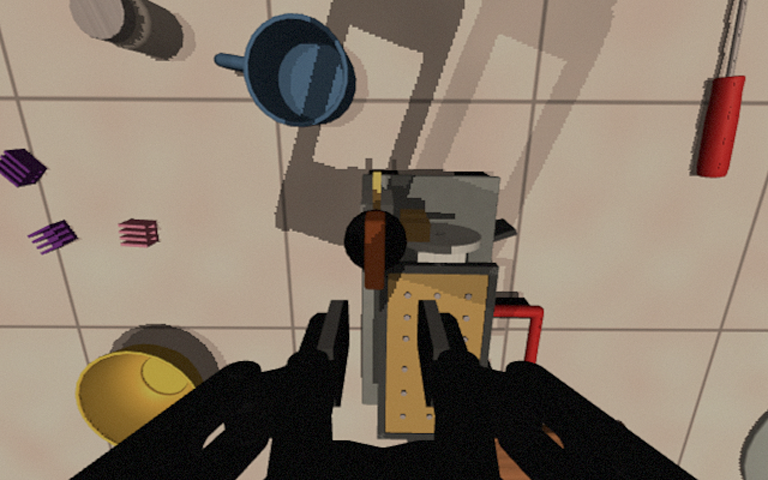

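Picture 13: tan solder side up and flat (slope 0.003), red handle on the +y side (535,335), bolt (377,185) still open. Now locking.

```bash
python3 -m handwheel '[[[0,-0.4,-3],0],[[0,0,-3],0],[[0,0,-2],0],[[0,0,-1.5],0],[[0,0,0],0],[[0,0,0],0]]' 4.5; python3 -m handwheel '[[[0,0,0],0],[[0,0,0],0],[[0,0,0],0],[[0,0,0],0]]' 0; python3 -m handwheel '[[[0,0,0],-0.7],[[0,0,0],-0.9],[[0,0,0],-0.9],[[0,0,0],-0.9],[[0,0,0],-0.9],[[0,0,0],-0.9],[[0,0,0],-0.9],[[0,0,0],-0.9],[[0,0,0],0]]';python3 -c "
from h import *
o=robot.get_obs();print(o['ft_torque'],R.from_quat(o['tool_rot']).as_matrix()[:,2])"
```

```text
time: 51.48
position: [0.4653, -0.1203, 0.1789]
tool_rot: [0.707, 0.003, -0.002, -0.707]
ft_force: [0.3, -0.0, 0.1]
finger_gap: 0.0449
time: 51.98
position: [0.4654, -0.1214, 0.1794]
tool_rot: [0.708, 0.003, -0.002, -0.706]
ft_force: [-1.6, -5.2, 6.3]
finger_gap: 0.0108
time: 53.1
position: [0.4654, -0.1215, 0.1794]
tool_rot: [0.662, -0.25, 0.252, -0.66]
ft_force: [-1.7, -4.0, 6.5]
finger_gap: 0.0104
[-0.71268594  0.27088704 -0.06254479] [ 0.66378108  0.74792651 -0.00077823]
```

```bash
python3 -m handwheel '[[[0,0,0],-0.9],[[0,0,0],-0.9],[[0,0,0],-0.9],[[0,0,0],-0.9],[[0,0,0],-0.9],[[0,0,0],-0.9],[[0,0,0],-0.9],[[0,0,0],-0.9],[[0,0,0],-0.7],[[0,0,0],0]]';python3 -c "
from h import *
o=robot.get_obs();print(o['ft_torque'],R.from_quat(o['tool_rot']).as_matrix()[:,2])"
```

```text
time: 54.35
position: [0.4653, -0.1216, 0.1794]
tool_rot: [0.505, -0.494, 0.497, -0.504]
ft_force: [-1.3, -4.1, 4.8]
finger_gap: 0.0105
[-0.82676637  0.24120885 -0.03718918] [0.99983833 0.01791947 0.00148348]
```

```bash
python3 -m handwheel '[[[0,0,0],-0.25],[[0,0,0],-0.2],[[0,0,0],0]]';python3 -c "
from h import *
o=robot.get_obs();print(o['ft_torque'],R.from_quat(o['tool_rot']).as_matrix()[:,2])"; python3 -m handwheel '[[[0,0,0],-0.25],[[0,0,0],0]]';python3 -c "
from h import *
o=robot.get_obs();print(o['ft_torque'],R.from_quat(o['tool_rot']).as_matrix()[:,2])"
```

```text
time: 54.72
position: [0.4653, -0.1216, 0.1794]
tool_rot: [0.494, -0.506, 0.508, -0.493]
ft_force: [-2.3, -3.5, 6.7]
finger_gap: 0.0105
[-0.78539787  0.21087029  0.70705357] [ 0.99963797 -0.02686031  0.00156672]
time: 54.98
position: [0.4653, -0.1216, 0.1794]
tool_rot: [0.487, -0.511, 0.514, -0.486]
ft_force: [-1.4, -3.9, 4.9]
finger_gap: 0.0105
[-0.80506059  0.22324629  1.19458254] [ 0.99867314 -0.05147262  0.00159257]
```

Stop felt (torque rises to 1.2 N m past −1.5°). Release and inspect.

```bash
python3 -m handwheel '[[[0,0,0],0],[[0,0,0],0],[[0,0,0],0]]' 5; python3 -m handwheel '[[[0,0,4],0],[[0,0,5],0],[[0,0,3],0],[[0,0,0],0],[[0,0,0],0]]'; python3 kn.py; python3 -m handwheel '[[[-1,-4,3],0],[[-2,-5,2],0],[[-2,-5,0],0],[[-2,-5,0],0],[[0,-5,0],0],[[0,-5,0],0],[[0,0,0],0]]';python3 - <<'E'
from m import *
p=cap("side"); a=cv2.resize(p["frame"][150:370,200:450],(500,440)); q=cap("top");b=cv2.resize(q["frame"][110:290,290:400],(269,440));cv2.imwrite("pics/fin.png",np.hstack([a,b])[:,:,::-1])
C=cloud(q);z=C[...,2];ok=q["range_z"]>0
m=ok&(z>.036)&(z<.048)&(C[...,1]>-.003)&(C[...,1]<.07)&(abs(C[...,0]-.585)<.02);print("fin top",m.sum(),rect(C[m]))
m=ok&(abs(C[...,0]-.60)<.05)&(abs(C[...,1]+.07)<.035)&(z>.1)&(z<.16); k=C[m]
print(np.linalg.lstsq(np.c_[k[:,:2],np.ones(len(k))],k[:,2],rcond=None)[0])
for t in "bowl mug screwdriver shaker".split():
    d=robot.regions_of(t,q)[:1]
    if d: print(t,np.round(np.median(C[d[0]["mask"]&ok],0),3))
E
```

```text
time: 55.35
position: [0.4645, -0.1199, 0.1781]
tool_rot: [-0.486, 0.514, -0.513, 0.486]
ft_force: [-0.5, 0.1, 0.4]
finger_gap: 0.05
time: 55.98
position: [0.4641, -0.1199, 0.2975]
tool_rot: [-0.486, 0.514, -0.513, 0.486]
ft_force: [-0.6, -0.7, -0.0]
finger_gap: 0.0502
q [-0.34  0.12  1.58  0.    1.44 -0.29] tcp [ 0.4641 -0.1199  0.2975]
t 56.025 tcp [ 0.4638 -0.1199  0.297 ] jaw deg 176.8
knob wrist 820 [array([ 464.5, -121.6]), array([43.7, 12. ]), np.float64(89.4)]
knob top 26 [array([ 466.8, -102.8]), array([12.9, 11.4]), np.float64(87.8)]
knob side 34 [array([ 464.5, -129.3]), array([34.3,  7.7]), np.float64(87.6)]
time: 57.05
position: [0.3942, -0.4136, 0.3464]
tool_rot: [-0.485, 0.515, -0.514, 0.485]
ft_force: [-0.9, 1.4, 0.1]
finger_gap: 0.0501
fin top 66 [array([586.1,  22.6]), array([51. , 13.1]), np.float64(88.4)]
[-0.00047635  0.0036768   0.12928815]
bowl [ 0.706 -0.391  0.024]
mug [ 0.357 -0.188  0.009]
screwdriver [0.387 0.216 0.022]
shaker [ 0.314 -0.316  0.087]
```

View pics/fin.png

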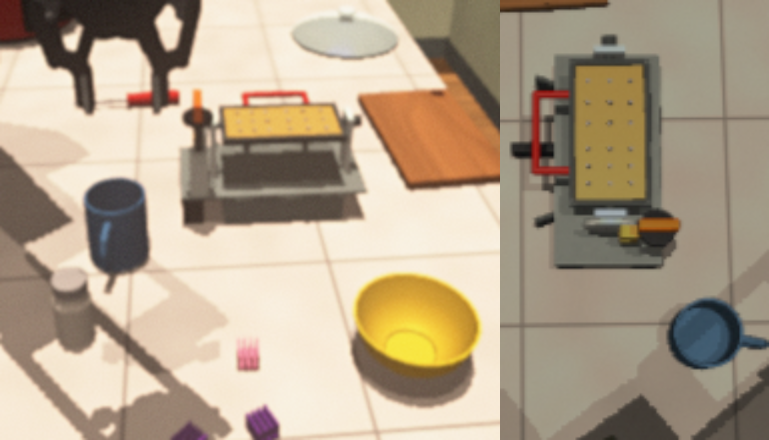

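Picture 14: solder side up and flat, knob bar turned 90°, bolt in, tray fin at the mouth, other things in place, robot clear.

```bash
python3 -c "
from workcell import robot
print(robot.sign_off())"
```

```text
the job is handed in; nothing more can be done
None
```

I finished the job in the order asked and handed it in at about 57 s; no verdict was reported.

- **Loose parts:** The silver heatsink, capacitor, dial and transformer are in the orange tray. I saw no relay in any view. The pink and purple look-alikes were left alone.
- **Tray:** I slid it in until it pushed back with about 28 N at the expected depth. After release, its handle fin sat where a fully home tray puts it. I could not see the parts once the tray was inside. They were all standing when it was lined up with the mouth.
- **Lock knob at the start:** It stood about 31° towards locked, so I first turned it back to its open stop to free the board.
- **Board:** I carried it round by the red handle to its stop. The tan solder side is up and flat, with a measured slope under 0.004.
- **Locking:** I then turned the knob clockwise until the torque rose to about 1.2 N m. The bar reads 90° from open, within about 1°.
- **Other things:** The bowl, mug, screwdriver and shaker read within 1 mm of where they started.

**Checks that disagreed:** The top and wrist cameras differed by 2–4 mm on some points, which did not affect the result. The top and side cameras' knob-centre readings were off where the view was partly hidden, so I relied on the wrist camera there.

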